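# Fit the tube head on the vortex mixer and hold it down to mix

### The arm

A 6-joint arm with a two-finger parallel gripper is mounted at the origin on the work surface. World frame = base frame: x ahead of the robot, y to its left, z up, the work surface at z = 0. Lengths are in mm, angles in rad, forces in N, time in s.
With the tool pointing down it reaches from about 275 to 750 mm from the base axis. Payload 10.2 kg.
Tool frame: the origin (TCP) lies at the very end of the fingers, on their centre line; the grasp point (between the pads) lies 19 mm behind it; z points along the fingers, x is the direction in which the jaws open and shut, and the axes are right-handed (so a half turn about z gives the same grasp; the last joint's range is limited). The gripper opens to 85 mm and grips with 20 to 120 N. Pads are 22 mm wide; open, the fingers measure 114 mm over their backs; the gripper's body (76 mm by 85 mm) begins 54 mm behind the grasp point. The pads swing forward as they close: fully open they stand 13 mm farther back than shut.
Start: joints at [1.106, 0.313, 1.498, -0, 1.331, -0.223], TCP at [125.724, 509.73, 231.294] pointing down, gripper open.
Joint ranges: [-2.94, 2.94], [-0.97, 2.17], [0.19, 2.56], [-1.23, 4.37], [0.02, 3.11], [-2.88, 2.88]. Speed limits (rad/s): [2.39, 2.39, 3.01, 3.14, 3.14, 3.14].

### API

Orientations are given as a unit quaternion [w, x, y, z].
In Python, from rig import telemetry, capture, camera_model, finish_job gives the robot as it stands.
- The arm moves only by the shell command python3 -m inch 'ROWS' [FORCE]. ROWS is JSON, a list of rows, each a list of 5 numbers: the shift along the tool's x, y, z in m, then the turn about the tool's z in rad, then the finger opening in m, from 0 to 0.0854. A call has exactly 5 rows; each row shifts and turns the pose as measured when the row begins, along the tool's axes as they then stand; what a row does not reach is not made up. A row lasts 1/12 s, in which the tool goes at most 41.7 mm and 7.16 degrees, less where a joint would pass 70% of its speed; a pose out of reach is approached as far as the arm can. A call with a gripper value outside its range is refused whole. The fingers move at their own pace and stop on an object; FORCE is the grip in N (left out, the last holds). Time passes only in rows, so rows that do not move let the fingers close, or fill a call up. It gives the time, the measured TCP pose, the force and the opening at its end, in the units of the state.
- telemetry.sense(): the state, without advancing time (a new reading comes with each control period).
- capture(name): name is "scene" or "top"; returns the picture (400x640x3 uint8, blue, green, red); there is no depth.
- camera_model(name): a dict with "mtx" (3x3 intrinsics, pixels), "camera_from_world" (4x4, takes a point from world to camera coordinates). Camera axes: x right, y down, z forward; pixel columns grow to the right and rows downward; lengths in mm; the calibration is good to about 2 mm. A picture is of the moment at which its call begins. camera_model takes no time and is no camera call.
- finish_job(): hands the job in, once; it reports no verdict.
The state is a dict: "time_s": time; "joints": joint angles; "dq": joint speeds; "tau": joint torques, N m; "eef_pos": TCP position; "ee_rot": TCP orientation; "force": force on the tool from outside, world axes, zero at the start; "wrist_torque": the same for the moment, N m; "grip_width": opening from 0.0 (shut) to 1.0 (fully open).
Only numpy, scipy, OpenCV 4.12 (cv2) and the standard library are available. Lean on these libraries where they do the work, as an engineer would, in place of code of your own. Each camera call takes 0.05 s, during which the arm holds its last target. There are 200 camera calls.

### The job

Slip the head with the blue-capped tubes by its centre hole over the upright post of the vortex mixer, down onto the black shoulder, and lean on the head so that the spring-loaded shaft sinks about half-way (some 9 mm) and the mixer runs. Keep it there for at least three seconds and finish while still holding it down: do not let go. Do not drive the shaft to its stop, and leave the red-capped head, the bottles and the beaker alone.

Things in the scene. Friction and masses are not known exactly. Their poses are not given: they have to be found in the camera images.
- blue_head_center (a point): The head to use: teal-green disc 90 mm across, 10 mm thick, with a white upright round hub (36 mm outside diameter) in its middle, 70 mm high from the disc's underside. A 20 mm hole runs right through hub and disc. Rigid, 0.16 to 0.26 kg; starts standing on the bench, hub up. This point: on the hub's axis, 35 mm above the underside (half-way up); z up along the hub.
- blue_head: The same head; origin at the centre of its underside. Three clear tubes with blue caps are fixed on its +x side and three on its -x side, 37 mm from the axis, at 0 and 35 degrees either side of x; caps 17 mm wide, tops 42 mm above the underside. The hub's +y and -y sides are free for the fingers.
- red_head_center (a point): A second head, the same in all but its red caps; it stays where it stands. Point as on the blue-capped head.
- mixer: Vortex mixer: white fixed box, 150 mm (x) by 130 mm (y), 100 mm high. Origin: centre of its underside. Its spring-loaded drive shaft stands upright in the middle of the top, showing 26 mm of yellow below a black round shoulder when up.
- shoulder (a point): On the shaft's axis, on the upper face of the black shoulder (48 mm diameter), 140 mm above the bench when the shaft is up; sinks with it. From here a steel post, 12 mm diameter, rises 50 mm, its last 12 mm tapering to 5 mm. The head is seated when its underside rests on the shoulder: its centre point is then 35 mm above this point. z up.
- shaft (a joint): Downward travel of the mixer's shaft in m: 0 up, 0.018 at its hard stop. A spring pushes it up: about 6 N to start it moving, plus 0.7 N per mm (about 12 N at 8.5 mm, 18.6 N at the stop). The head's own weight (about 2 N) does not move it. It springs back when let go.
- amber_bottle: Amber reagent bottle with blue cap, 90 mm diameter, 170 mm high, standing at the left. Origin: centre of its underside.
- wash_bottle: White wash bottle with blue cap and bent spout, 68 mm diameter, 200 mm high, at the left. Origin: centre of its underside.
- beaker: Glass beaker, about 90 mm diameter, 110 mm high, at the right. Origin: centre of its underside.
- dropper: Small amber dropper bottle with red teat, 44 mm diameter, 105 mm high, at the back. Origin: centre of its underside.
Mind the look-alikes: they are no part of the job. Leave any brown or yellow look-alike of the blue_head alone.

How it is judged:
By the outcome, as a careful person would: the job done as asked, in the order asked, and still so for the second after the job is handed in, while the arm keeps its last pose, push and grip.
It also fails if it takes over 48 s, if anything falls off the work surface, if the arm or the gripper's body presses on something with over 40 N, if the wrist force passes 120 N, or if a joint passes its speed limit or range.

## Working session

There is one attempt and no reset: what is moved stays moved. The work goes in short steps, Python scripts to look and compute and a shell command to move; the robot and the scene stay as the last step left them, time stands still between calls to the robot, and variables do not carry over. Pictures are saved under pics/ and viewed, about 8 in all and at most 12, crops included, and the job is handed in when it is done.

```bash
ls; mkdir -p pics
python3 - <<'E'
from rig import telemetry,capture,camera_model
import cv2,json
for n in("scene","top"):
    cv2.imwrite(f"pics/{n}0.png",capture(n)); m=camera_model(n); print(n,m)
print(telemetry.sense())
E
```

```text
pics
scene {'mtx': array([[423.48329274,   0.        , 326.89085052],
       [  0.        , 423.48329274, 204.9478778 ],
       [  0.        ,   0.        ,   1.        ]]), 'camera_from_world': array([[-4.31677983e-01,  9.01813021e-01, -1.96823312e-02,
         2.27674225e+02],
       [ 6.64844145e-01,  3.03347958e-01, -6.82614297e-01,
        -3.33385967e+02],
       [-6.09619867e-01, -3.07755246e-01, -7.30513742e-01,
         1.72198502e+03],
       [ 0.00000000e+00,  0.00000000e+00,  0.00000000e+00,
         1.00000000e+00]])}
top {'mtx': array([[437.6936741 ,   0.        , 334.90167611],
       [  0.        , 437.6936741 , 197.17826699],
       [  0.        ,   0.        ,   1.        ]]), 'camera_from_world': array([[ 1.02792850e-02, -9.99941180e-01,  3.46020502e-03,
         2.22792550e+01],
       [-9.88652348e-01, -1.06817494e-02, -1.49841368e-01,
         6.00806338e+02],
       [ 1.49869515e-01, -1.88067769e-03, -9.88703996e-01,
         1.57607615e+03],
       [ 0.00000000e+00,  0.00000000e+00,  0.00000000e+00,
         1.00000000e+00]])}
{'time_s': 0.1, 'joints': array([ 1.10560289e+00,  3.13419380e-01,  1.49830079e+00, -3.19527960e-05,
        1.33097351e+00, -2.23365992e-01]), 'dq': array([ 2.83237289e-05, -1.11428661e-03, -2.28050075e-03,  6.27245072e-04,
        5.77871951e-04,  5.35121136e-04]), 'tau': array([ 4.24677593e-03, -4.12897861e+01, -2.60140371e+01, -6.51749588e-05,
        3.02186883e-03,  5.35603817e-05]), 'eef_pos': array([125.635279  , 509.53832538, 230.80203891]), 'ee_rot': array([ 2.49073910e-04,  7.87232346e-01,  6.16656249e-01, -4.91190128e-04]), 'force': array([-0.1791958,  0.2151538, -0.3891408]), 'wrist_torque': array([-0.01004089,  0.01711332, -0.01812762]), 'grip_width': 0.9965895836150486}
```

View pics/scene0.png

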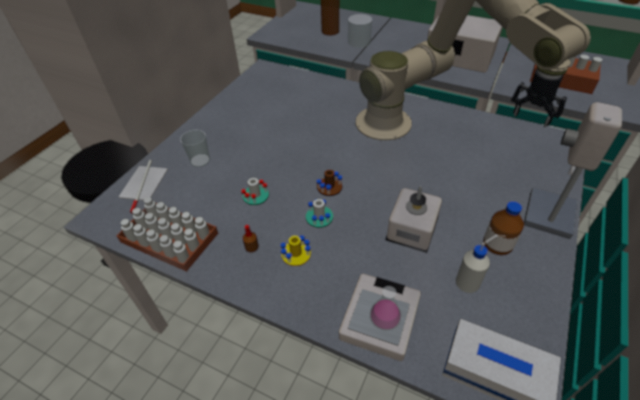

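View pics/top0.png

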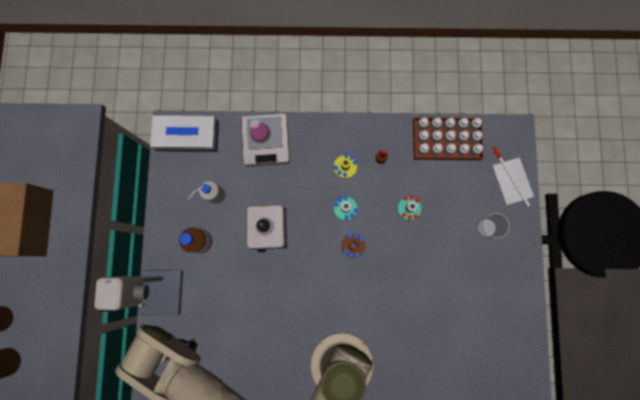

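The top view shows four heads: teal with blue caps at (345,207), teal with red caps at (410,207), yellow with blue caps at (345,166) and brown with blue caps at (352,245). In the scene view the same four are at (319,212), (255,190), (295,250) and (330,182). The teal, blue-capped head with a white hub fits the description. The mixer's shoulder is at about (264,226) in the top view. I'll confirm with an enlarged crop.

```bash
cat > h.py <<'E'
import numpy as np,cv2
from rig import telemetry,capture,camera_model
def ray(n,uv):
    m=camera_model(n);T=m["camera_from_world"];R=T[:3,:3]
    c=-R.T@T[:3,3]; d=R.T@np.linalg.inv(m["mtx"])@np.array([uv[0],uv[1],1.]); return c,d/np.linalg.norm(d)
def plane(n,uv,z):
    c,d=ray(n,uv); return c+d*(z-c[2])/d[2]
def proj(n,p):
    m=camera_model(n);q=m["mtx"]@(m["camera_from_world"]@np.append(p,1))[:3]; return q[:2]/q[2]
def tri(a,b):
    A=np.zeros((3,3));y=np.zeros(3);rs=[ray("scene",a),ray("top",b)]
    for c,d in rs: P=np.eye(3)-np.outer(d,d);A+=P;y+=P@c
    p=np.linalg.solve(A,y); return p,[np.linalg.norm(np.cross(p-c,d)) for c,d in rs]
def crop(im,x,y,w,h,k): return cv2.resize(im[y:y+h,x:x+w],None,fx=k,fy=k,interpolation=cv2.INTER_CUBIC)
E
python3 - <<'E'
from h import *
s=cv2.imread("pics/scene0.png");t=cv2.imread("pics/top0.png")
row=lambda a,b:np.hstack([a,b])
o=np.vstack([row(crop(t,325,187,40,30,10),crop(t,244,205,40,30,10)),row(crop(s,299,193,40,30,10),crop(s,395,180,40,30,10))])
cv2.imwrite("pics/c1.png",o)
for n,im,(x,y) in(("top",t,(345,207)),("scene",s,(319,212))):
    hsv=cv2.cvtColor(im,cv2.COLOR_BGR2HSV);H,S,V=[hsv[...,i].astype(int) for i in range(3)]
    w=np.zeros(H.shape,bool);w[y-17:y+17,x-18:x+18]=1
    for nm,k in(("teal",(H>70)&(H<97)&(S>90)),("blue",(H>=100)&(H<130)&(S>130)),("white",(S<60)&(V>130))):
        k=k&w;yy,xx=np.nonzero(k);print(n,nm,k.sum(),xx.mean() if len(xx) else 0,yy.mean() if len(xx) else 0, (xx.min(),xx.max(),yy.min(),yy.max()) if len(xx) else 0)
        if nm=="blue":
            c,l,st,ce=cv2.connectedComponentsWithStats(k.astype(np.uint8));print(st[1:,4],ce[1:].round(1).tolist(),[plane(n,q,40)[:2].round(1).tolist() for q in ce[1:]])
    # disc outline union, hull
    k=(((H>70)&(H<130)&(S>90))&w).astype(np.uint8);pts=np.argwhere(k)[:,::-1].astype(np.float32)
    print(n,"hullellipse",cv2.fitEllipse(cv2.convexHull(pts)))
E
```

```text
top teal 232 344.7284482758621 208.80603448275863 (np.int64(334), np.int64(356), np.int64(197), np.int64(219))
top blue 82 345.4756097560976 207.2439024390244 (np.int64(334), np.int64(356), np.int64(196), np.int64(219))
[14 13 13 12 16 14] [[339.4, 198.8], [344.8, 197.2], [335.8, 203.8], [355.1, 209.8], [351.7, 214.9], [345.9, 217.3]] [[595.5, 12.0], [601.5, -8.4], [576.6, 25.1], [554.8, -46.6], [535.9, -34.1], [526.7, -12.6]]
top white 64 345.53125 205.9375 (np.int64(341), np.int64(350), np.int64(201), np.int64(210))
top hullellipse ((344.9900207519531, 207.51629638671875), (23.64992332458496, 24.985977172851562), 149.49147033691406)
scene teal 270 318.74074074074076 218.24074074074073 (np.int64(306), np.int64(332), np.int64(207), np.int64(227))
scene blue 79 318.7848101265823 214.0632911392405 (np.int64(308), np.int64(329), np.int64(201), np.int64(220))
[ 1 15 43 20] [[325.0, 201.0], [309.7, 203.7], [324.0, 216.4], [314.0, 217.4]] [[526.2, -6.5], [557.4, -46.2], [587.7, 19.7], [604.5, -6.8]]
scene white 49 318.3469387755102 202.3265306122449 (np.int64(313), np.int64(323), np.int64(199), np.int64(206))
scene hullellipse ((318.4677734375, 212.7774658203125), (27.51696014404297, 29.811725616455078), 166.1320343017578)
```

View pics/c1.png

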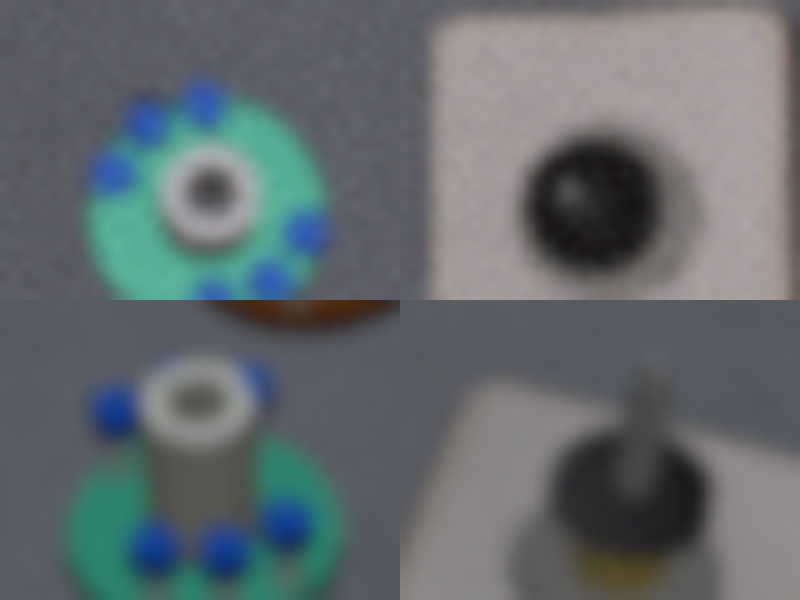

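Confirmed: the target is teal with a white hub and blue caps at (345,207) in top and (319,212) in scene. The cap gaps run roughly across the 38° axis. Next I measure the hub top, shoulder and post precisely.

Run:
```python
from h import *
s=cv2.imread("pics/scene0.png");t=cv2.imread("pics/top0.png")
print("hub",plane("top",(345.55,205.35),70),plane("scene",(318.25,202.55),70),tri((318.25,202.55),(345.55,205.35)))
caps=[[339.4,198.8],[344.8,197.2],[335.8,203.8],[355.1,209.8],[351.7,214.9],[345.9,217.3]]
P=np.array([plane("top",q,39)[:2] for q in caps]);print("capmean",P.mean(0)); d=P[:3].mean(0)-P[3:].mean(0);print("yaw",np.degrees(np.arctan2(d[1],d[0])))
for n,im,(x,y) in(("top",t,(263,225)),("scene",s,(417,198))):
    g=cv2.cvtColor(im,cv2.COLOR_BGR2GRAY); w=g[y-12:y+12,x-13:x+13]; G=cv2.resize(w,None,fx=8,fy=8,interpolation=cv2.INTER_CUBIC)
    for th in(70,85):
        k=(G<th).astype(np.uint8);c,_=cv2.findContours(k,0,2);c=max(c,key=cv2.contourArea);c=cv2.convexHull(c);e=cv2.fitEllipse(c);q=(np.array(e[0])+.5)/8-.5+[x-13,y-12]
        print(n,th,q,np.array(e[1])/8,e[2],"z140",plane(n,q,140),"z135",plane(n,q,135))
    # white box centroid (top)
hsv=cv2.cvtColor(t,cv2.COLOR_BGR2HSV);k=((hsv[...,2]>130)&(hsv[...,1]<50)).astype(np.uint8);k[:195]=0;k[255:]=0;k[:,:235]=0;k[:,295:]=0
c,_=cv2.findContours(k,0,2);r=cv2.minAreaRect(max(c,key=cv2.contourArea));print(r,plane("top",r[0],100))
```

```text
hub [567.14359151 -10.37707046  70.        ] [566.49018591  -9.82770347  70.        ] (array([566.93574459, -10.01768974,  70.38065267]), [np.float64(0.38185956264164533), np.float64(0.3818595626416691)])
capmean [565.28724818 -10.83721532]
yaw 38.02373681750148
top 70 [262.95098114 225.21676445] [13.00286579 13.28075027] 56.56328582763672 z140 [485.66648648 275.98271842 140.        ] z135 [486.09120091 276.79268912 135.        ]
top 85 [263.02190876 225.22288132] [13.77136898 14.05347443] 45.08003234863281 z140 [485.6479429  275.73745157 140.        ] z135 [486.07259586 276.54660917 135.        ]
scene 70 [417.52461624 199.78089142] [14.07347775 15.44425488] 96.25523376464844 z140 [494.8999392  279.84422124 140.        ] z135 [490.01198624 279.02889149 135.        ]
scene 85 [417.63193417 198.4303093 ] [15.90142632 22.77565384] 7.32560920715332 z140 [489.52135023 278.49361551 140.        ] z135 [484.60334395 277.67073913 135.        ]
((264.5, 226.5), (41.0, 35.0), 90.0) [484.57362629 276.82402885 100.        ]
```

```bash
python3 -m inch '[[0,0,0,-0.12,0.085],[0,0,0,-0.12,0.085],[0,0,0,-0.12,0.085],[0,0,0,-0.12,0.085],[0,0,0,-0.12,0.085]]' 20; python3 -m inch '[[0,0,0,-0.1,0.085],[0,0,0,-0.1,0.085],[0,0,0,-0.1,0.085],[0,0,0,0,0.085],[0,0,0,0,0.085]]'
```

```text
time_s: 0.52
eef_pos: [125.2, 508.7, 229.0]
ee_rot: [0.0, 0.561, 0.828, -0.003]
force: [0.4, -0.4, -0.1]
grip_width: 0.997
time_s: 0.93
eef_pos: [124.9, 508.0, 227.3]
ee_rot: [-0.0, 0.423, 0.906, -0.005]
force: [0.8, -0.4, -0.1]
grip_width: 0.996
```

```bash
cat >> h.py <<'E'
from scipy.spatial.transform import Rotation as Ro
def go(*p):
    s=telemetry.sense();q=s["ee_rot"];R=Ro.from_quat([q[1],q[2],q[3],q[0]]).as_matrix()
    print("t",round(s["time_s"],2),"pos",s["eef_pos"].round(1),"tool delta mm",(R.T@(np.array(p)-s["eef_pos"])).round(1),"xang",np.degrees(np.arctan2(R[1,0],R[0,0])).round(2),"tilt",np.degrees(R[:2,2]).round(2),"F",s["force"].round(1),"w",round(s["grip_width"],3),"q",s["joints"].round(2))
E
python3 -m inch '[[-0.04,0,-0.001,0.03,0.085],[-0.04,0,0,0,0.085],[-0.04,0,0,0,0.085],[-0.04,0,0,0,0.085],[-0.04,0,0,0,0.085]]'
python3 -m inch '[[-0.04,0,-0.001,0,0.085],[-0.04,0,0,0,0.085],[-0.04,0,0,0,0.085],[-0.04,0,0,0,0.085],[-0.04,0,0,0,0.085]]'
python3 -m inch '[[-0.04,0,-0.001,0,0.085],[-0.04,0,0,0,0.085],[-0.04,0,0,0,0.085],[-0.04,0,0,0,0.085],[-0.04,0,0,0,0.085]]'
python3 -c "from h import *;go(567,-10.2,100)"
```

```text
time_s: 1.35
eef_pos: [248.2, 349.0, 227.4]
ee_rot: [-0.001, 0.44, 0.898, -0.005]
force: [1.1, -0.2, 0.2]
grip_width: 0.993
time_s: 1.77
eef_pos: [372.9, 181.8, 229.6]
ee_rot: [-0.0, 0.447, 0.895, -0.004]
force: [1.3, 0.8, 0.1]
grip_width: 0.995
time_s: 2.18
eef_pos: [494.6, 12.5, 231.9]
ee_rot: [0.001, 0.455, 0.89, -0.004]
force: [-0.3, 1.2, 0.4]
grip_width: 0.992
t 2.18 pos [494.6  12.5 231.9] tool delta mm [-60.2  46.3 131.9] xang 125.83 tilt [-0.15 -0.41] F [-0.3  1.2  0.4] w 0.992 q [-0.21  0.25  1.58 -0.01  1.31 -2.4 ]
```

```bash
python3 -m inch '[[-0.02,0.015,0.01,-0.02,0.085],[-0.02,0.015,0.015,-0.02,0.085],[-0.02,0.015,0.02,0,0.085],[0,0,0.02,0,0.085],[0,0,0.02,0,0.085]]'
python3 -c "from h import *;go(567,-10.2,100)"
```

```text
time_s: 2.6
eef_pos: [575.1, -19.9, 146.3]
ee_rot: [0.005, 0.449, 0.894, -0.003]
force: [0.0, 0.2, 0.8]
grip_width: 0.991
t 2.6 pos [575.1 -19.9 146.3] tool delta mm [13.2 -0.6 46.2] xang 126.66 tilt [ 0.37 -0.59] F [0.  0.2 0.8] w 0.991 q [-0.23  0.49  1.46 -0.01  1.18 -2.44]
```

```bash
python3 -m inch '[[-0.0,0,0.015,-0.02,0.085],[0.013,0,0.015,0,0.085],[0,0,0.01,0,0.085],[0,0,0,0,0.085],[0,0,0,0,0.085]]'
python3 - <<'E'
from h import *
go(567,-10.2,26)
t=capture("top");s=capture("scene")
cv2.imwrite("pics/c2.png",np.hstack([crop(t,320,185,50,50,8),crop(s,290,170,50,50,8)]))
E
```

```text
time_s: 3.02
eef_pos: [565.8, -10.5, 98.9]
ee_rot: [0.001, 0.446, 0.895, -0.004]
force: [0.4, 0.5, -0.1]
grip_width: 0.999
t 3.02 pos [565.8 -10.5  98.9] tool delta mm [-0.1  1.7 72.9] xang 127.03 tilt [-0.12 -0.49] F [ 0.4  0.5 -0.1] w 0.999 q [-0.22  0.54  1.53 -0.01  1.07 -2.43]
```

View pics/c2.png

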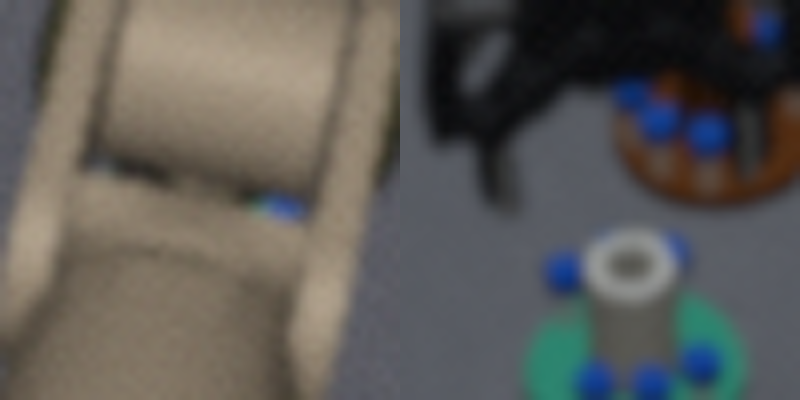

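The top view is blocked by the arm. In the scene crop the open fingers, tips at about (505,210) and (750,170), straddle the hub top at (630,260). The brown head is behind and clear. Descending.

```bash
python3 -m inch '[[0,0.001,0.015,-0.01,0.085],[0,0,0.015,0,0.085],[0,0,0.015,0,0.085],[0,0,0.01,0,0.085],[0,0,0.0,0,0.085]]'
python3 -c "from h import *;go(567,-10.2,27)"
```

```text
time_s: 3.53
eef_pos: [571.5, -12.5, 48.5]
ee_rot: [0.008, 0.442, 0.897, -0.003]
force: [-0.5, 0.1, -0.9]
grip_width: 0.994
t 3.53 pos [571.5 -12.5  48.5] tool delta mm [ 4.9 -2.2 21.4] xang 127.47 tilt [ 0.65 -0.68] F [-0.5  0.1 -0.9] w 0.994 q [-0.22  0.61  1.56 -0.01  0.95 -2.44]
```

```bash
python3 -m inch '[[0.003,-0.001,0.009,0,0.085],[0.001,0,0.008,0,0.085],[0,0,0.004,0,0.085],[0,0,0,0,0.085],[0,0,0,0,0.085]]'
python3 -c "from h import *;go(567,-10.2,27)"
```

```text
time_s: 3.95
eef_pos: [569.8, -10.5, 28.1]
ee_rot: [0.01, 0.443, 0.897, -0.002]
force: [-0.2, 0.3, 0.6]
grip_width: 0.992
t 3.95 pos [569.8 -10.5  28.1] tool delta mm [ 2.  -2.1  1.1] xang 127.43 tilt [ 0.88 -0.73] F [-0.2  0.3  0.6] w 0.992 q [-0.22  0.64  1.58 -0.01  0.9  -2.44]
```

```bash
python3 -m inch '[[0.002,-0.002,0.001,0,0.085],[0,0,0,0,0.06],[0,0,0,0,0.045],[0,0,0,0,0.03],[0,0,0,0,0.03]]' 70
python3 -m inch '[[0,0,0,0,0.03],[0,0,0,0,0.03],[0,0,0,0,0.03],[0,0,0,0,0.03],[0,0,0,0,0.03]]' 70
python3 -c "from h import *;go(567,-10.2,27)"
```

```text
time_s: 4.37
eef_pos: [567.4, -10.2, 28.2]
ee_rot: [0.011, 0.443, 0.897, -0.002]
force: [1.0, 1.6, 0.1]
grip_width: 0.447
time_s: 4.78
eef_pos: [567.4, -10.0, 28.9]
ee_rot: [0.011, 0.443, 0.897, -0.002]
force: [-0.6, 0.8, 0.7]
grip_width: 0.396
t 4.78 pos [567.4 -10.   28.9] tool delta mm [ 0.1 -0.4  1.9] xang 127.43 tilt [ 0.99 -0.73] F [-0.6  0.8  0.7] w 0.396 q [-0.22  0.63  1.59 -0.01  0.9  -2.44]
```

```bash
python3 -m inch '[[0,0,-0.01,0,0.03],[0,0,-0.015,0,0.03],[0,0,-0.02,0,0.03],[0,0,-0.02,0,0.03],[0,0,-0.02,0,0.03]]'
python3 -m inch '[[0,0,-0.025,0,0.03],[0,0,-0.025,0,0.03],[0,0,-0.025,0,0.03],[0,0,-0.025,0,0.03],[0,0,-0.01,0,0.03]]'
python3 -c "from h import *;go(486,276.5,240)"
```

```text
time_s: 5.2
eef_pos: [562.9, -8.4, 113.8]
ee_rot: [0.005, 0.443, 0.897, -0.003]
force: [0.8, -1.2, -3.3]
grip_width: 0.396
time_s: 5.62
eef_pos: [560.9, -7.0, 233.4]
ee_rot: [0.006, 0.443, 0.897, -0.003]
force: [0.4, 1.5, -2.4]
grip_width: 0.395
t 5.62 pos [560.9  -7.  233.4] tool delta mm [270.6 112.8 -10.4] xang 127.43 tilt [ 0.47 -0.66] F [ 0.4  1.5 -2.4] w 0.395 q [-0.22  0.39  1.39 -0.01  1.36 -2.44]
```

```bash
python3 -m inch '[[0.01,0.004,-0.006,0,0.03],[0.02,0.009,-0.006,0,0.03],[0.028,0.012,0,0,0.03],[0.03,0.013,0,0,0.03],[0.03,0.013,0,0,0.03]]'
python3 -m inch '[[0.03,0.013,0,0,0.03],[0.03,0.013,0,0,0.03],[0.025,0.01,0,0,0.03],[0.015,0.007,0,0,0.03],[0.005,0,0,0,0.03]]'
python3 -m inch '[[0.008,0.003,0,0,0.03],[0.002,0.001,0,0,0.03],[0,0,0,0,0.03],[0,0,0,0,0.03],[0,0,0,0,0.03]]'
python3 -c "from h import *;go(486,276.5,240)"
```

```text
time_s: 6.03
eef_pos: [528.6, 119.1, 247.6]
ee_rot: [0.009, 0.447, 0.895, -0.003]
force: [0.2, -0.1, -2.3]
grip_width: 0.397
time_s: 6.45
eef_pos: [492.0, 241.2, 244.6]
ee_rot: [0.006, 0.444, 0.896, -0.004]
force: [-0.3, 0.7, -1.6]
grip_width: 0.395
time_s: 6.87
eef_pos: [487.3, 252.3, 243.8]
ee_rot: [0.005, 0.444, 0.896, -0.005]
force: [0.1, 0.5, -2.6]
grip_width: 0.393
t 6.87 pos [487.3 252.3 243.8] tool delta mm [20.1 13.7  3.4] xang 127.28 tilt [ 0.28 -0.77] F [ 0.1  0.5 -2.6] w 0.393 q [ 0.27  0.36  1.4  -0.01  1.38 -1.95]
```

```bash
python3 -m inch '[[0.007,0.005,0,0,0.03],[0.008,0.006,0,0,0.03],[0.004,0.002,0,0,0.03],[0,0,0,0,0.03],[0,0,0,0,0.03]]'
python3 - <<'E'
from h import *
go(486,276.5,240)
t=capture("top");s=capture("scene");cv2.imwrite("pics/s3.png",s);cv2.imwrite("pics/t3.png",t)
cv2.imwrite("pics/c3.png",np.hstack([crop(t,238,195,50,60,8),crop(s,390,150,50,60,8)]))
E
```

```text
time_s: 7.28
eef_pos: [487.0, 276.2, 243.4]
ee_rot: [0.005, 0.445, 0.895, -0.005]
force: [1.1, 0.1, -2.0]
grip_width: 0.396
t 7.28 pos [487.  276.2 243.4] tool delta mm [ 0.9 -0.6  3.4] xang 127.1 tilt [ 0.28 -0.77] F [ 1.1  0.1 -2. ] w 0.396 q [ 0.31  0.38  1.37 -0.01  1.39 -1.9 ]
```

View pics/c3.png

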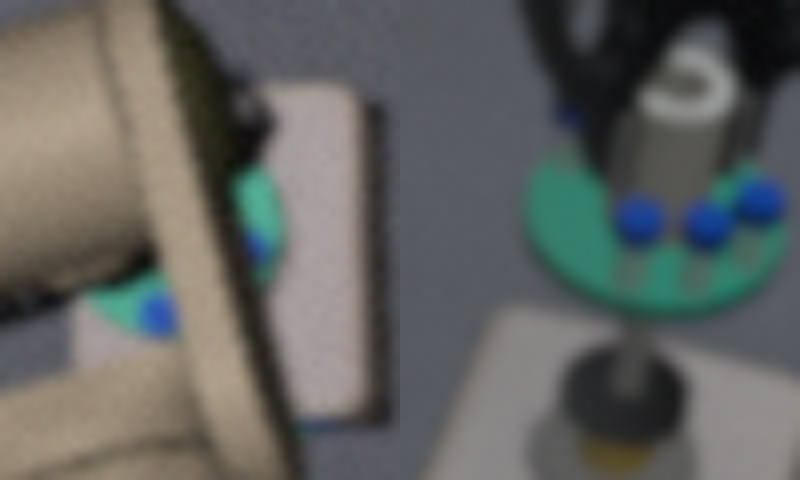

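The scene crop shows the head held level above the post, with the hub top at (687,88) in the crop. The top view is mostly blocked. I'll check the hub axis against the post axis in the scene camera.

Run:
```python
from h import *
q=(390+287.5/8-.5,150+88.5/8-.5); print("hub top now",q,plane("scene",q,284.5),"pred",proj("scene",(487,276.2,284.5)))
# teal disc hull now
s=cv2.imread("pics/s3.png");hsv=cv2.cvtColor(s,cv2.COLOR_BGR2HSV);k=((hsv[...,0]>70)&(hsv[...,0]<97)&(hsv[...,1]>90)).astype(np.uint8);k[:165]=0;k[195:]=0;k[:,:400]=0;k[:,445:]=0
p=np.argwhere(k)[:,::-1].astype(np.float32);e=cv2.fitEllipse(cv2.convexHull(p));print("disc",e,plane("scene",e[0],219))
for x,y,z in((486,276.5,140),(486,276.5,190)):print(z,proj("scene",(x,y,z)),proj("top",(x,y,z)))
# post centreline in scene0: per-row bright centroid vs black / grey background
s0=cv2.cvtColor(cv2.imread("pics/scene0.png"),cv2.COLOR_BGR2GRAY)
print(s0[182:206,408:428])
```

```text
hub top now (425.4375, 160.5625) [487.94030631 279.10565067 284.5       ] pred [424.48154773 160.05654345]
disc ((421.4697570800781, 177.38499450683594), (23.30122184753418, 31.842330932617188), 100.31365966796875) [484.34771505 276.77768334 219.        ]
140 [417.33468134 197.43740795] [262.80437554 225.11867475]
190 [419.73668109 185.1825452 ] [260.41592919 223.81916043]
[[ 90  90  91  91  90  90  89  90  90  89  90  90  90  90  90  90  90  90
   89  89]
 [ 91  90  90  90  90  90  89  90  90  90  90  90  89  90  90  91  90  89
   90  90]
 [ 90  91  91  90  90  90  90  91  90  90  90  91  91  91  91  90  90  91
   90  91]
 [ 90  90  90  90  91  90  90  90  90  90  89  92  94  93  90  90  89  90
   91  91]
 [ 90  89  88  90  90  90  91  90  90  90  88  89  92  92  90  89  90  90
   91  90]
 [ 92  91  91  91  90  90  89  89  89  88  83  83  87  89  88  91  91  91
   90  90]
 [102  98  96  94  92  91  90  90  89  85  80  79  81  83  87  90  90  91
   90  90]
 [118 114 110 105 102  98  95  92  90  82  75  75  78  79  85  88  90  90
   89  89]
 [130 127 125 122 119 114 109 104  97  84  7
[... 616 characters left out ...]
  44  79
  114 135]
 [128 108  75  52  43  43  43  44  51  63  66  62  49  36  30  27  34  66
  105 131]
 [126 103  71  50  44  43  41  42  46  54  56  52  43  34  31  28  32  63
  104 129]
 [120  97  69  50  45  44  42  41  42  44  45  41  36  33  29  28  35  68
  107 132]
 [109  91  70  54  46  44  42  41  40  39  37  36  34  32  32  29  38  72
  111 133]
 [ 99  90  78  64  53  44  43  41  40  39  37  36  35  33  31  31  45  79
  115 133]
 [ 94  90  85  74  61  49  44  42  40  39  38  35  32  33  34  38  55  87
  117 133]
 [ 92  91  89  82  71  58  51  46  45  42  39  39  37  41  47  55  69  91
  114 130]
 [ 92  91  90  85  74  66  60  58  55  51  50  50  49  55  65  74  82  91
  108 125]]
```

The post tip is seen at (420,185), and (486,276.5) predicts (419.7,185.2). The held head's axis is within about 2 mm of the post, so I'll lower it slowly.

```bash
python3 -m inch '[[0,0,0.005,0,0.03],[0,0,0.006,0,0.03],[0,0,0.005,0,0.03],[0,0,0.003,0,0.03],[0,0,0,0,0.03]]'
python3 -c "from h import *;go(486.5,276.3,169)"
```

```text
time_s: 7.8
eef_pos: [487.0, 274.9, 222.0]
ee_rot: [0.005, 0.446, 0.895, -0.005]
force: [-0.1, 0.6, -2.2]
grip_width: 0.394
t 7.8 pos [487.  274.9 222. ] tool delta mm [ 2.2  0.7 53. ] xang 127.03 tilt [ 0.23 -0.8 ] F [-0.1  0.6 -2.2] w 0.394 q [ 0.31  0.4   1.4  -0.01  1.34 -1.9 ]
```

```bash
python3 -m inch '[[0.001,0.0,0.004,0,0.03],[0,0,0.005,0,0.03],[0,0,0.005,0,0.03],[0,0,0.003,0,0.03],[0,0,0,0,0.03]]'
python3 -c "from h import *;go(486.5,275.8,169)"
```

```text
time_s: 8.22
eef_pos: [486.3, 275.3, 202.9]
ee_rot: [0.005, 0.446, 0.895, -0.005]
force: [-0.2, -0.0, -3.2]
grip_width: 0.395
t 8.22 pos [486.3 275.3 202.9] tool delta mm [ 0.7  0.6 33.9] xang 127.03 tilt [ 0.21 -0.81] F [-0.2 -0.  -3.2] w 0.395 q [ 0.31  0.41  1.43 -0.02  1.3  -1.9 ]
```

The underside is now near 174 mm, below the post top at 190, with no contact force. A picture to confirm the fit.

Run:
```python
from h import *
s=capture("scene");cv2.imwrite("pics/c4.png",crop(s,385,145,70,60,8))
```

```text
(no output)
```

View pics/c4.png

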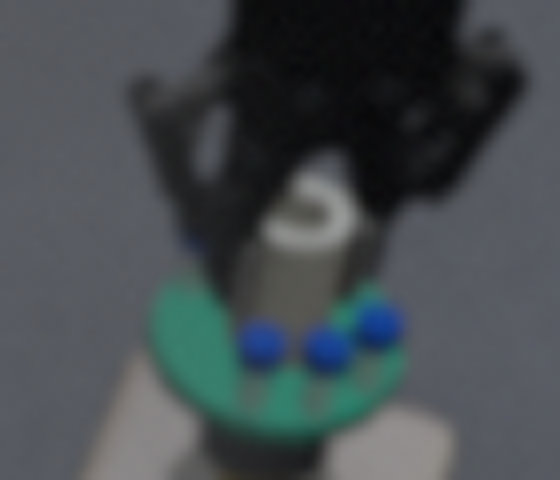

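The head sits just above the black shoulder at about (265,440), with the post inside the hub. Lowering on, in small steps.

```bash
python3 -m inch '[[0.0,0,0.005,0,0.03],[0,0,0.006,0,0.03],[0,0,0.006,0,0.03],[0,0,0.004,0,0.03],[0,0,0,0,0.03]]' 90
python3 -m inch '[[0.0,0,0.003,0,0.03],[0,0,0.003,0,0.03],[0,0,0.001,0,0.03],[0,0,0,0,0.03],[0,0,0,0,0.03]]'
python3 -c "from h import *;go(486.5,275.8,169)"
```

```text
time_s: 8.68
eef_pos: [486.7, 275.1, 180.2]
ee_rot: [0.005, 0.446, 0.895, -0.005]
force: [-0.5, -0.2, -1.8]
grip_width: 0.393
time_s: 9.1
eef_pos: [486.8, 275.0, 172.4]
ee_rot: [0.005, 0.446, 0.895, -0.005]
force: [1.0, -0.7, -1.7]
grip_width: 0.39
t 9.1 pos [486.8 275.  172.4] tool delta mm [0.9 0.3 3.4] xang 127.02 tilt [ 0.26 -0.79] F [ 1.  -0.7 -1.7] w 0.39 q [ 0.31  0.44  1.48 -0.02  1.23 -1.9 ]
```

```bash
python3 -m inch '[[0,0,0.001,0,0.03],[0,0,0.001,0,0.03],[0,0,0.0005,0,0.03],[0,0,0,0,0.03],[0,0,0,0,0.03]]'
python3 -m inch '[[0,0,0.001,0,0.03],[0,0,0.001,0,0.03],[0,0,0,0,0.03],[0,0,0,0,0.03],[0,0,0,0,0.03]]'
python3 -m inch '[[0,0,0.001,0,0.03],[0,0,0.001,0,0.03],[0,0,0,0,0.03],[0,0,0,0,0.03],[0,0,0,0,0.03]]'
```

```text
time_s: 9.52
eef_pos: [487.0, 275.0, 170.2]
ee_rot: [0.006, 0.446, 0.895, -0.005]
force: [0.6, 0.9, -2.4]
grip_width: 0.394
time_s: 9.93
eef_pos: [487.2, 275.1, 168.8]
ee_rot: [0.006, 0.446, 0.895, -0.004]
force: [-0.9, 0.4, -2.1]
grip_width: 0.393
time_s: 10.35
eef_pos: [487.2, 275.1, 168.0]
ee_rot: [0.006, 0.446, 0.895, -0.004]
force: [-2.5, -0.5, 2.3]
grip_width: 0.393
```

```bash
python3 -m inch '[[0,0,0.002,0,0.03],[0,0,0.002,0,0.03],[0,0,0.001,0,0.03],[0,0,0,0,0.03],[0,0,0,0,0.03]]'
python3 -c "from h import *;go(486.5,275.8,159)"
python3 -m inch '[[0,0,0.002,0,0.03],[0,0,0.002,0,0.03],[0,0,0.001,0,0.03],[0,0,0,0,0.03],[0,0,0,0,0.03]]'
python3 -c "from h import *;go(486.5,275.8,159)"
```

```text
time_s: 10.77
eef_pos: [487.2, 275.1, 163.6]
ee_rot: [0.007, 0.446, 0.895, -0.004]
force: [-3.8, -0.8, 6.4]
grip_width: 0.395
t 10.77 pos [487.2 275.1 163.6] tool delta mm [ 1.1 -0.2  4.5] xang 127.05 tilt [ 0.48 -0.72] F [-3.8 -0.8  6.4] w 0.395 q [ 0.31  0.45  1.49 -0.02  1.2  -1.9 ]
time_s: 11.18
eef_pos: [487.2, 275.1, 160.3]
ee_rot: [0.007, 0.446, 0.895, -0.003]
force: [-4.0, -1.7, 8.3]
grip_width: 0.395
t 11.18 pos [487.2 275.1 160.3] tool delta mm [ 1.  -0.2  1.2] xang 127.06 tilt [ 0.55 -0.71] F [-4.  -1.7  8.3] w 0.395 q [ 0.31  0.45  1.49 -0.02  1.19 -1.9 ]
```

```bash
python3 -m inch '[[0,0,0.001,0,0.03],[0,0,0.001,0,0.03],[0,0,0,0,0.03],[0,0,0,0,0.03],[0,0,0,0,0.03]]'
python3 - <<'E'
from h import *
go(486.5,275.8,159)
t=capture("top");s=capture("scene");cv2.imwrite("pics/s5.png",s)
s0=cv2.imread("pics/scene0.png")
cv2.imwrite("pics/c5.png",np.hstack([crop(s,393,160,48,60,8),crop(s0,393,160,48,60,8)]))
go(486.5,275.8,159)
E
```

```text
time_s: 11.6
eef_pos: [487.2, 275.1, 160.6]
ee_rot: [0.008, 0.446, 0.895, -0.003]
force: [-3.5, -1.5, 7.9]
grip_width: 0.392
t 11.6 pos [487.2 275.1 160.6] tool delta mm [ 1.  -0.1  1.6] xang 127.07 tilt [ 0.63 -0.68] F [-3.5 -1.5  7.9] w 0.392 q [ 0.31  0.45  1.49 -0.02  1.19 -1.9 ]
t 11.7 pos [487.2 275.1 160.7] tool delta mm [ 1.  -0.1  1.6] xang 127.06 tilt [ 0.63 -0.68] F [-4.8 -2.2  8.1] w 0.392 q [ 0.31  0.45  1.49 -0.02  1.19 -1.9 ]
```

View pics/c5.png

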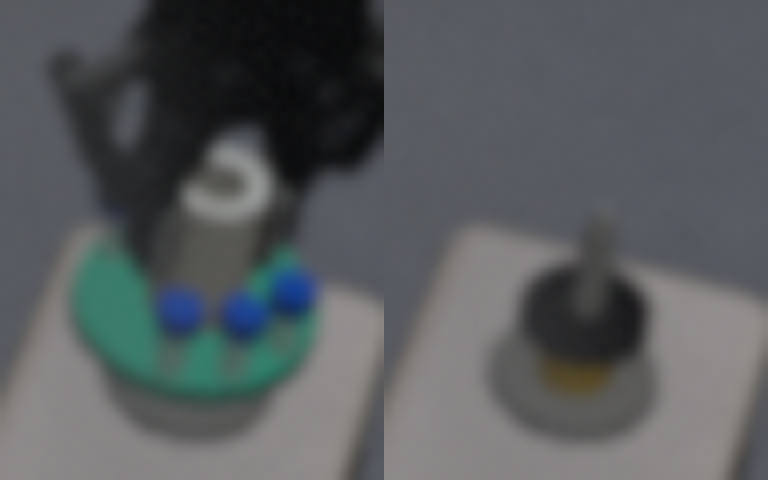

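Run:
```python
from h import *
def caps(f,y0,y1):
    im=crop(cv2.imread(f),0,0,640,400,4);h=cv2.cvtColor(im,cv2.COLOR_BGR2HSV);k=((h[...,0]>=100)&(h[...,0]<130)&(h[...,1]>130)).astype(np.uint8)
    k[:y0*4]=0;k[y1*4:]=0;k[:,:400*4]=0;k[:,445*4:]=0
    n,l,st,c=cv2.connectedComponentsWithStats(k);return [(st[i,4],((c[i]+.5)/4-.5).round(2).tolist()) for i in range(1,n) if st[i,4]>100]
a=caps("pics/s3.png",150,195);b=caps("pics/s5.png",170,215);print(a);print(b)
import math
d=math.radians(37.1)
for tcp,xy in((243.4,(487,276.8)),(160.65,(487,276.2))):
    # near caps: head +x side -> angles 37.1 +-35 from world x, cap centre 40 above underside
    c=[proj("scene",(xy[0]+37*math.cos(d+o),xy[1]+37*math.sin(d+o),tcp-28.9+37)) for o in(-.611,0,.611)];print(np.round(c,2).tolist(),np.mean(c,0))
print((proj("scene",(487,276,160))-proj("scene",(487,276,170)))/10)
```

```text
[(np.int32(1012), [431.3, 176.37]), (np.int32(457), [419.42, 177.27])]
[(np.int32(863), [426.17, 197.66]), (np.int32(353), [414.93, 198.56])]
[[419.33, 177.92], [427.77, 178.4], [434.38, 175.53]] [427.16356387 177.28322509]
[[415.02, 199.27], [423.03, 199.75], [429.33, 196.9]] [422.46146669 198.64065599]
[-0.04788456  0.24503241]
```

The head is seated: the teal disc covers the shoulder and the gripped hub hasn't slipped (cap shift 21.3 px, expected 21.4). The shaft has sunk roughly 6–8 mm. I'll push slightly deeper and hold with small down-steps against the drift.

```bash
python3 -m inch '[[0.0003,-0.0004,0.0015,0,0.03],[0.0003,-0.0004,0.001,0,0.03],[0,0,0.0006,0,0.03],[0,0,0.0006,0,0.03],[0,0,0.0006,0,0.03]]'
python3 -m inch '[[0,0,0.0006,0,0.03],[0,0,0.0006,0,0.03],[0,0,0.0006,0,0.03],[0,0,0.0006,0,0.03],[0,0,0.0006,0,0.03]]'
```

```text
time_s: 12.12
eef_pos: [487.1, 275.1, 159.2]
ee_rot: [0.009, 0.446, 0.895, -0.001]
force: [-3.9, -1.9, 9.4]
grip_width: 0.393
time_s: 12.53
eef_pos: [487.1, 275.1, 158.9]
ee_rot: [0.01, 0.446, 0.895, -0.001]
force: [-3.0, -2.1, 9.1]
grip_width: 0.391
```

```bash
python3 -m inch '[[0,0,0.0005,0,0.03],[0,0,0.0005,0,0.03],[0,0,0.0005,0,0.03],[0,0,0.0005,0,0.03],[0,0,0.0005,0,0.03]]'
python3 -m inch '[[0,0,0.0005,0,0.03],[0,0,0.0005,0,0.03],[0,0,0.0005,0,0.03],[0,0,0.0005,0,0.03],[0,0,0.0005,0,0.03]]'
python3 -m inch '[[0,0,0.0005,0,0.03],[0,0,0.0005,0,0.03],[0,0,0.0005,0,0.03],[0,0,0.0005,0,0.03],[0,0,0.0005,0,0.03]]'
```

```text
time_s: 12.95
eef_pos: [487.1, 275.1, 159.1]
ee_rot: [0.01, 0.446, 0.895, -0.0]
force: [-4.1, -0.7, 8.5]
grip_width: 0.393
time_s: 13.37
eef_pos: [487.1, 275.1, 159.2]
ee_rot: [0.011, 0.446, 0.895, 0.0]
force: [-3.9, -1.6, 8.9]
grip_width: 0.393
time_s: 13.78
eef_pos: [487.1, 275.1, 159.3]
ee_rot: [0.011, 0.445, 0.895, 0.001]
force: [-3.9, -2.0, 9.1]
grip_width: 0.394
```

```bash
python3 -m inch '[[0,0,0.0006,0,0.03],[0,0,0.0006,0,0.03],[0,0,0.0006,0,0.03],[0,0,0.0006,0,0.03],[0,0,0.0006,0,0.03]]'
python3 -m inch '[[0,0,0.0006,0,0.03],[0,0,0.0006,0,0.03],[0,0,0.0006,0,0.03],[0,0,0.0006,0,0.03],[0,0,0.0006,0,0.03]]'
python3 -m inch '[[0,0,0.0006,0,0.03],[0,0,0.0006,0,0.03],[0,0,0.0006,0,0.03],[0,0,0.0006,0,0.03],[0,0,0.0006,0,0.03]]'
python3 -m inch '[[0,0,0.0006,0,0.03],[0,0,0.0006,0,0.03],[0,0,0.0006,0,0.03],[0,0,0.0006,0,0.03],[0,0,0.0006,0,0.03]]'
python3 -m inch '[[0,0,0.0006,0,0.03],[0,0,0.0006,0,0.03],[0,0,0.0006,0,0.03],[0,0,0.0006,0,0.03],[0,0,0.0006,0,0.03]]'
python3 - <<'E'
from h import *
s=capture("scene");cv2.imwrite("pics/s6.png",s)
cv2.imwrite("pics/c6.png",np.hstack([crop(s,393,160,48,60,8),crop(s,230,160,120,120,4)]))
go(486.5,275.8,159)
E
```

```text
time_s: 14.2
eef_pos: [487.0, 275.1, 158.9]
ee_rot: [0.011, 0.445, 0.895, 0.001]
force: [-4.5, -2.4, 9.1]
grip_width: 0.393
time_s: 14.62
eef_pos: [487.0, 275.1, 158.6]
ee_rot: [0.012, 0.445, 0.895, 0.001]
force: [-4.9, -2.6, 9.1]
grip_width: 0.395
time_s: 15.03
eef_pos: [487.0, 275.1, 158.5]
ee_rot: [0.012, 0.445, 0.895, 0.002]
force: [-5.2, -1.6, 9.3]
grip_width: 0.392
time_s: 15.45
eef_pos: [487.0, 275.1, 158.4]
ee_rot: [0.013, 0.445, 0.895, 0.002]
force: [-3.4, -1.1, 8.7]
grip_width: 0.394
time_s: 15.87
eef_pos: [487.0, 275.1, 158.3]
ee_rot: [0.013, 0.445, 0.895, 0.003]
force: [-4.4, -2.1, 9.9]
grip_width: 0.394
t 15.92 pos [487.  275.1 158.3] tool delta mm [ 0.9  0.1 -0.7] xang 127.11 tilt [ 1.5  -0.41] F [-4.  -2.1  9.4] w 0.395 q [ 0.31  0.44  1.51 -0.02  1.17 -1.9 ]
```

View pics/c6.png

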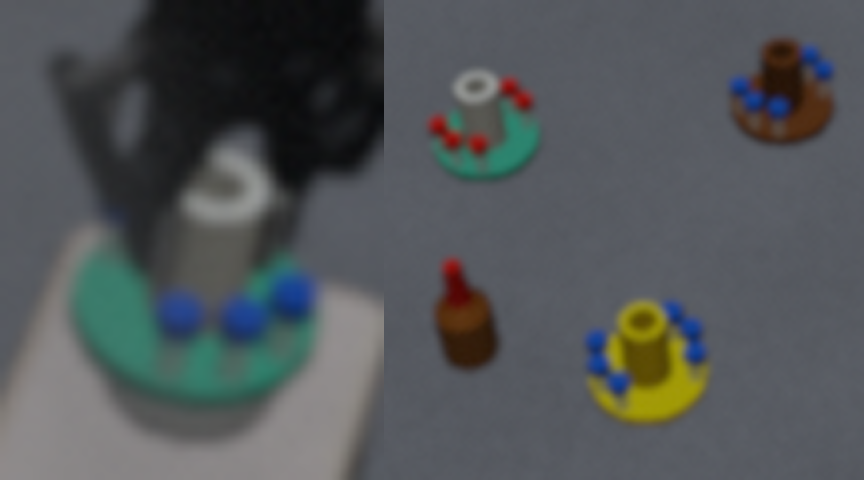

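Run:
```python
from h import *
from rig import finish_job
go(486.5,275.8,159)
print(finish_job())
```

```text
t 15.92 pos [487.  275.1 158.3] tool delta mm [ 0.9  0.1 -0.7] xang 127.11 tilt [ 1.5  -0.41] F [-4.  -2.1  9.4] w 0.395 q [ 0.31  0.44  1.51 -0.02  1.17 -1.9 ]
the job is handed in; nothing more can be done
None
```

I gripped the teal, blue-capped head by its hub, slipped it over the mixer post onto the shoulder, and pressed it down. It stayed pressed from about t = 12.1 s to hand-in at 15.9 s, and it was still gripped and held down when I handed the job in.

**Shaft travel:** I had no direct reading. The tool height gives about 9–10 mm below first contact. The force gives about 8 mm (9.4 N measured plus about 2 N head weight). The two estimates differ by 1–2 mm, but both are near half-way and well short of the 18 mm stop.

**Last checks:**
- The last picture shows the head seated and still in the fingers. The red, brown and yellow heads and the dropper are upright.
- I did not look again at the large bottles or the beaker.
- A check from the images early in the press showed almost no slip in the grip, about 0.4 mm.

**What was not perfect:**
- A sideways force of about 4.5 N stayed on the tool.
- The tool tilt had drifted to about 1.5° by the end.
- I saw no direct sign that the mixer was running.

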